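# Puzzle box: free the weighted disc, find its heavy side and hold it down

### The job

The wooden disc in the puzzle box hides an unmarked weight near one side of its rim. Press the spring pedal beside the box fully down to its stop to swing the hook off the disc, lift the disc by its bar, feel which side is heavy (turning it in the air helps), and lean it about 30 degrees so that the heavy side is its lowest point. The program finishes while holding it so, still and well clear of the box (its centre 12 cm or more above the table); do not shove or knock over the other things on the table.

Things in the scene. Friction and masses are not known exactly. Their poses are not given: they have to be found in the camera images.
- case: wooden puzzle box fixed to the table: 170 mm long (its x), 190 mm wide (its y), 60 mm high, flat top with a round seat in the middle marked by four brass pins 12 mm high. Origin at the centre of its footprint, z up. The disc lies in the seat; a steel hook on the left (+y) reaches 7 mm over the disc's rim, its top 12 mm above the disc; the spring pedal is beside the left side
- disc: loose dark wooden disc, 130 mm across, 24 mm thick, in all about 0.58 kg; on it stands a wooden bar grip 60 mm long (along disc x), 14 mm wide (y), 32 mm high. Origin at the centre of its underside, z up through the bar. Starts flat in the seat, 60 mm above the table. Hidden inside is a weight, about 0.40 kg (+-20%), 44 mm off centre, at a different angle each time
- disc_grip (a point): where to grip the disc's bar: on the disc's axis, 23 mm above the disc's top, 9 mm below the bar's top. Axes as the disc's: x along the bar, y across it (fingers close along y). At the start y is within 0.5 rad of the case's x. Held here and level, the weight twists the hand by about 0.17 N m (+-20%); feel the empty hand in the same poses first, to take off its own offset
- pedal (a joint): angle of the spring pedal (rad): 0 up, 0.25 fully down at its stop. Springs up when let go. Pressing it home swings the steel hook aside, off the disc's rim; the hook stays open and the disc is free to lift
- pedal_pad (a point): centre of the top of the rubber pad on the pedal's free end, where to press. The pedal is a wooden board 130 mm long, 52 mm wide, left of the case, hinged 110 mm behind this point (case +x), its top 60 mm above the table; the pad goes down 27 mm to the stop, taking about 4 N at first and 9 N just before the stop
- mug: white ceramic mug, 76 mm across, 90 mm tall, handle at its +y; a bystander right of the puzzle box; origin at the centre of its underside
- big_piece: big wooden jigsaw piece lying flat, about 60 mm square with two knobs, 9 mm thick; a bystander in front of the puzzle box; origin under its centre
- burr: wooden burr puzzle, a three-way cross 72 mm across each way; a bystander behind the puzzle box; origin under its centre
- glue: white glue bottle, 44 mm across, 120 mm tall; a bystander behind the puzzle box; origin under its centre
- small_piece: wooden jigsaw piece lying flat, about 50 mm square with two knobs, 9 mm thick; a bystander left of the pedal; origin under its centre
- tin: plain metal tin, 80 mm across, 55 mm tall; a bystander to the right; origin under its centre

How it is judged:
On the way, in this order (a step that is already met when the one before it is completed fails the run):
1. the pedal is pressed down to its stop (value of joint pedal above 0.225 rad), for 0.1 s.
2. the disc is lifted out of its seat by the fingers (height (world z) of disc above 0.09 m and contact force between the fingers and disc above 3 N), for 0.2 s.
At the end, for the whole second after the job is handed in: the disc is held by the fingers alone, still, its origin more than 120 mm above the table and off the box, leaning 20 to 57 degrees with its heavy side lowest (to within about 23 degrees round the rim when it leans 30 degrees) (angle between heavy's own x axis and vertical below 1.222 rad and angle between heavy's own y axis and vertical between 1.371 and 1.771 rad and angle between disc's own z axis and vertical below 1 rad and height (world z) of disc above 0.12 m and contact force between disc and case below 0.2 N and contact force between the fingers and disc above 3 N and linear speed of disc below 0.03 m/s and angular speed of disc below 0.15 rad/s); the arm keeps its last pose, push and grip.
It fails at once if a bystander is shoved more than 30 mm (distance of any of mug, big_piece, burr, glue, small_piece, tin from where it was at the start of the episode above 0.03 m).
It fails at once if a bystander is tipped over (angle between any of mug, big_piece, burr, glue, small_piece, tin's own z axis and vertical above 0.6 rad).
It also fails if it takes over 58 s, if anything falls off the work surface, if the arm or the gripper's body presses on something with over 40 N, if the wrist force passes 120 N, or if a joint passes its speed limit or range.

### The arm

A 7-joint arm with a two-finger parallel gripper is mounted at the origin on the work surface. World frame = base frame: x ahead of the robot, y to its left, z up, the work surface at z = 0. Lengths are in m, angles in rad, forces in N, time in s.
With the tool pointing down it reaches from about 0.425 to 0.925 m from the base axis. Payload 6.8 kg.
Tool frame: the origin (TCP) lies on the centre line of the jaws, within the pads' length; the fingertips stand 11 mm ahead of it and the grasp point (between the pads) lies 8 mm behind it (robot.tip_reach is the distance from the TCP to the fingertips, in m); z points along the fingers, y is the line along which they close (so a half turn about z gives the same grasp; the last joint's range is limited). The gripper opens to 88 mm and grips with 3 to 60 N. Pads are 20 mm wide; open, the fingers measure 115 mm over their backs; the gripper's body (75 mm by 178 mm) begins 61 mm behind the grasp point.
Start: joints at [1.152, 0.477, 0.022, 1.555, -0.011, 1.109, -0.083], TCP at [0.206, -0.643, 0.234] pointing down, gripper open.
Joint ranges: [-2.96, 2.96], [-0.34, 2.1], [-1.41, 1.46], [0.24, 2.44], [-1.37, 4.51], [0.17, 1.92], [-2.96, 2.96]. Speed limits (rad/s): [2.39, 2.39, 3.14, 3.14, 3.14, 3.14, 3.14].

### API

Orientations are given as a rotation vector (axis times angle).
In Python, from workcell import robot gives the robot as it stands.
- The arm moves only by the shell command python3 jog.py 'ROWS'. ROWS is rows parted by semicolons, their numbers by spaces, 1 to 8 of them, each of 7 numbers: a rotation vector rx, ry, rz in rad, then dx, dy, dz in m, then the opening from 0.0 (shut) to 1.0 (fully open); each row shifts and turns the commanded pose from where the row before left it, along the tool's axes as they then stand; what a row does not reach is not made up. A row lasts 1/10 s, in which the tool goes at most 0.05 m and 0.15 rad, less where a joint would pass 70% of its speed; a pose out of reach is approached as far as the arm can. The fingers move at their own pace and stop on an object; the grip force is fixed at half the most. Time passes only in rows, so rows that do not move let the fingers close. It prints the time, the measured TCP pose, the force, the opening and the grip force at its end.
- robot.get_obs(): the state, without advancing time (a new reading comes with each control period).
- robot.read_camera(name): name is "scene" or "top" or "wrist"; returns a dict with "pixels" (420x560x3 uint8, blue, green, red), "mtx" (3x3 intrinsics, pixels), "k1" (the pictures are not rectified: a ray, as slopes to the right and down, at radius r is drawn at 1 + k1 r^2 times it, then the intrinsics apply), "T" (4x4, takes a point from camera to world coordinates). Camera axes: x right, y down, z forward; pixel columns grow to the right and rows downward; lengths in m; the calibration is good to about 2 mm. A picture is of the moment at which its call begins. There is no depth.
- robot.close_job(): hands the job in; it is judged then, once.
The state is a dict: "clock": time; "qpos": joint angles; "qvel": joint speeds; "joint_torque": joint torques, N m; "position": TCP position; "tool_rot": TCP orientation; "force": force on the tool from outside, world axes, zero at the start; "ft_torque": the same for the moment, N m; "opening": opening from 0.0 (shut) to 1.0 (fully open); "gripper_force": force on a finger pad.
Only numpy, scipy, OpenCV 4.12 (cv2) and the standard library are available. Lean on these libraries where they do the work, as an engineer would, in place of code of your own. Each camera call takes 0.05 s, during which the arm holds its last target. There are 200 camera calls.

## Working session

There is one attempt and no reset: what is moved stays moved. The work goes in short steps, Python scripts to look and compute and a shell command to move; the robot and the scene stay as the last step left them, time stands still between calls to the robot, and variables do not carry over. Pictures are saved under pics/ and viewed, at most 10 in all, crops included, and the job is handed in when it is done.

```bash
ls; mkdir -p pics
python3 - <<'E'
from workcell import robot
import cv2
o=robot.get_obs(); print({k:o[k] for k in ("clock","position","tool_rot","force","ft_torque","opening")})
for n in("top","scene"):
    c=robot.read_camera(n); cv2.imwrite(f"pics/{n}0.png",c["pixels"]); print(n,c["mtx"].tolist(),c["k1"],c["T"].round(4).tolist())
E
```

```text
jog.py
pics
workcell.py
{'clock': 0.0, 'position': array([ 0.20624041, -0.64211573,  0.23268757]), 'tool_rot': array([-3.10200796e+00, -4.86052049e-01,  6.32985650e-04]), 'force': array([-0.44924574,  0.06119104, -0.83054662]), 'ft_torque': array([-0.06849237, -0.01268227,  0.02285328]), 'opening': 0.9985169936490569}
top [[456.8083167670842, 0.0, 285.14988834578367], [0.0, 456.8083167670842, 211.7149645774487], [0.0, 0.0, 1.0]] -0.10144168085336545 [[0.0262, -0.9951, 0.0955, 0.4776], [-0.9994, -0.0239, 0.0251, -0.0725], [-0.0227, -0.0961, -0.9951, 1.1851], [0.0, 0.0, 0.0, 1.0]]
scene [[497.16866470499764, 0.0, 268.0036242748071], [0.0, 497.16866470499764, 208.94137652542702], [0.0, 0.0, 1.0]] 0.022925031048375837 [[-0.4159, 0.5861, -0.6953, 1.4157], [0.9094, 0.2659, -0.3198, 0.3187], [-0.0025, -0.7653, -0.6436, 0.8606], [0.0, 0.0, 0.0, 1.0]]
```
View pics/top0.png

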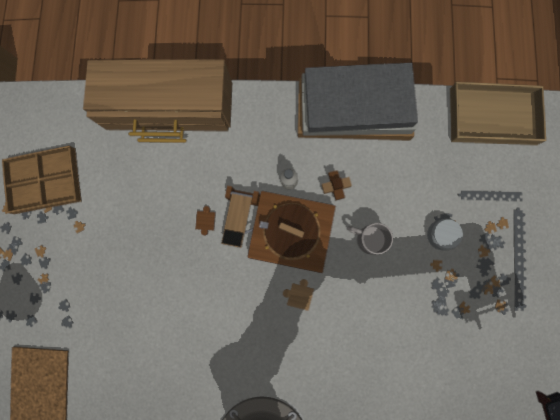

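View pics/scene0.png

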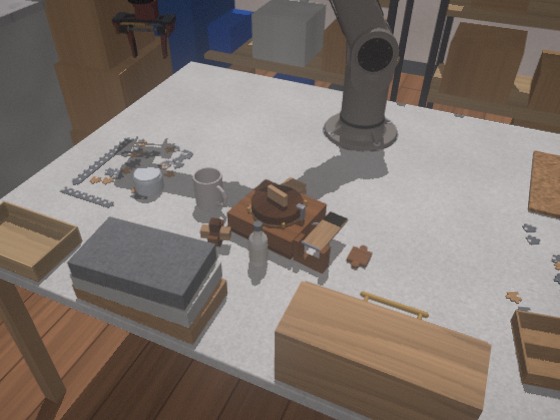

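The top view shows the case near (292,232), the bar near (291,229), the black pedal pad near (233,239), glue (288,172), burr (336,184), mug (376,238), small piece (205,220) and big piece (298,295). The scene view agrees. I'll enlarge the middle of the top view.

Run:
```python
import cv2
i=cv2.imread("pics/top0.png")[150:285,190:370]
i=cv2.resize(i,None,fx=4.4,fy=4.4,interpolation=cv2.INTER_CUBIC); i=cv2.convertScaleAbs(i,alpha=1.6,beta=10)
cv2.imwrite("pics/top0c.png",i)
```

Create h.py:
```python
import numpy as np,cv2
from scipy.spatial.transform import Rotation as R
def pix2w(c,uv,z):
    K=c["mtx"];k=c["k1"];d=(np.array(uv,float)-K[:2,2])/K[[0,1],[0,1]]
    s=d.copy()
    for _ in range(20): s=d/(1+k*(s@s))
    r=c["T"][:3,:3]@np.r_[s,1];o=c["T"][:3,3]
    return o+r*(z-o[2])/r[2]
def w2pix(c,p):
    q=np.linalg.inv(c["T"])@np.r_[p,1];s=q[:2]/q[2]
    return c["mtx"][:2,:2]@(s*(1+c["k1"]*(s@s)))+c["mtx"][:2,2]
```

```text
(no output)
```

View pics/top0c.png

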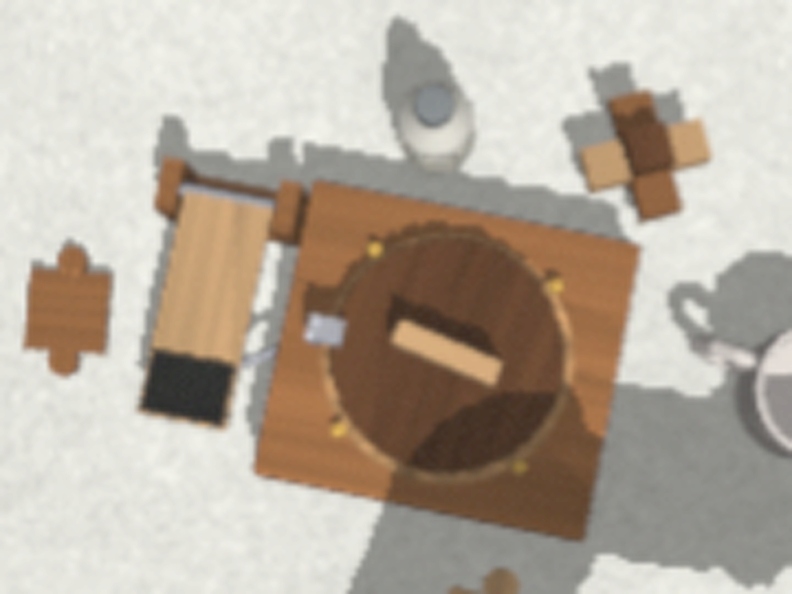

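The crop shows the case-top corners at (315,182), (638,245), (585,540) and (257,475). The bar-top corners are (400,320), (502,362), (495,385) and (390,343), the hook is at (325,329) and the pad centre is at (188,388).

Run:
```python
from workcell import robot
from h import *
c=robot.read_camera("top")
f=lambda p,z: pix2w(c,np.array(p)/4.4+[190,150]-0.4,z)
C=np.array([f(p,.06) for p in((315,182),(638,245),(585,540),(257,475))]);print("case",C.round(3).tolist(),C.mean(0), [np.linalg.norm(C[i]-C[i-1]).round(3) for i in range(4)])
d=C[0]+C[1]-C[2]-C[3];print("case yaw",np.arctan2(d[1],d[0]))
B=np.array([f(p,.116) for p in((400,320),(502,362),(495,385),(390,343))]);print("bar",B.mean(0),[np.linalg.norm(B[i]-B[i-1]).round(3) for i in range(4)])
d=B[1]+B[2]-B[0]-B[3];print("bar dir",np.arctan2(d[1],d[0]))
print("disc ctr",f((450,357),.084))
P=np.array([f(p,.06) for p in((153,350),(238,362),(226,427),(140,410))]);print("pad",P.round(3).tolist(),P.mean(0), f((188,388),.06))
for n,p,z in(("glue",(434,104),.12),("small",(67,308),.009),("hook",(325,329),.096)):print(n,f(p,z))
o=robot.get_obs();print(R.from_rotvec(o["tool_rot"]).as_matrix().round(3).tolist())
```

```text
case [[0.636, 0.017, 0.06], [0.605, -0.166, 0.06], [0.439, -0.14, 0.06], [0.47, 0.044, 0.06]] [ 0.53746995 -0.06114594  0.06      ] [np.float64(0.168), np.float64(0.186), np.float64(0.168), np.float64(0.186)]
case yaw -0.16149925660512818
bar [ 0.53827231 -0.06066684  0.116     ] [np.float64(0.013), np.float64(0.059), np.float64(0.013), np.float64(0.06)]
bar dir -1.9318927673321085
disc ctr [ 0.53764782 -0.06219351  0.084     ]
pad [[0.539, 0.105, 0.06], [0.533, 0.057, 0.06], [0.497, 0.063, 0.06], [0.505, 0.111, 0.06]] [0.51825463 0.08407257 0.06      ] [0.51779453 0.08472609 0.06      ]
glue [ 0.67140604 -0.05058262  0.12      ]
small [0.56492942 0.16555278 0.009     ]
hook [0.55052676 0.00602174 0.096     ]
[[0.952, 0.306, -0.001], [0.306, -0.952, 0.001], [-0.0, -0.001, -1.0]]
```

```bash
r='0 0 -0.128 0 0 0 1'; python3 jog.py '0 0 -0.128 0 0 0 1;0 0 -0.128 0 0 0 1;0 0 -0.128 0 0 0 1;0 0 -0.128 0 0 0 1;0 0 -0.128 0 0 0 1;0 0 -0.128 0 0 0 1;0 0 -0.128 0 0 0 1'
python3 jog.py '0 0 0 0.0413 0.0066 0 1;0 0 0 0.0413 0.0066 0 1;0 0 0 0.0413 0.0066 0 1;0 0 0 0.0413 0.0066 0 1;0 0 0 0.0413 0.0066 0 1;0 0 0 0.0413 0.0066 0 1;0 0 0 0.0413 0.0066 0 1;0 0 0 0.0413 0.0066 0 1'
python3 jog.py '0 0 0 0.0413 0.0066 0 1;0 0 0 0.0413 0.0066 0 1;0 0 0 0.0413 0.0066 0 1;0 0 0 0.0413 0.0066 0 1;0 0 0 0.0413 0.0066 0 1;0 0 0 0.0413 0.0066 0 1;0 0 0 0.0413 0.0066 0 0;0 0 0 0.0413 0.0066 0 0'
cat >> h.py <<'E'
def show(robot):
    o=robot.get_obs();M=R.from_rotvec(o["tool_rot"])
    print("t",round(o["clock"],2),"p",o["position"].round(4),"yaw_y",np.arctan2(M.as_matrix()[1,1],M.as_matrix()[0,1]).round(3),"tz",M.as_matrix()[:,2].round(3),"F",o["force"].round(2),"T",o["ft_torque"].round(3),"Ttool",M.inv().apply(o["ft_torque"]).round(3),"open",round(o["opening"],3),"g",round(o["gripper_force"],1),"q",o["qpos"].round(2))
E
python3 -c "
from workcell import robot
from h import *
show(robot)"
```

```text
clock: 0.85
position: [0.2063, -0.6424, 0.2332]
tool_rot: [-2.582, -1.789, -0.0]
force: [-0.5, -0.1, -0.2]
opening: 1.004
gripper_force: 0.0
clock: 1.65
position: [0.3738, -0.3511, 0.2336]
tool_rot: [-2.587, -1.782, 0.0]
force: [1.4, 0.1, 1.4]
opening: 0.997
gripper_force: 0.0
clock: 2.45
position: [0.5408, -0.0614, 0.2336]
tool_rot: [2.587, 1.782, -0.0]
force: [0.4, -0.8, -0.9]
opening: 0.858
gripper_force: 0.0
t 2.45 p [ 0.5408 -0.0614  0.2336] yaw_y -0.364 tz [-0. -0. -1.] F [ 0.41 -0.78 -0.9 ] T [-0.004 -0.087 -0.001] Ttool [-0.083  0.027  0.001] open 0.858 g 0.0 q [ 0.42  0.31 -0.51  1.84  0.17  1.04 -0.52]
```

```bash
cat > feel.py <<'E'
from workcell import robot
from h import *
show(robot);F=[];T=[]
for _ in range(8):
    robot.read_camera("wrist");o=robot.get_obs();F.append(o["force"]);T.append(o["ft_torque"])
M=R.from_rotvec(o["tool_rot"]).inv();T=np.array(T)
print("F",np.mean(F,0).round(3),"T",T.mean(0).round(4),"sd",T.std(0).round(3),"Ttool",M.apply(T.mean(0)).round(4))
E
python3 jog.py '0 0 0 0 0 0 0;0 0 0 0 0 0 0;0 0 0 0 0 0 0;0 0 0 0 0 0 0;0 0 0 0 0 0 0;0 0 0 0 0 0 0'|head -1
python3 feel.py
python3 jog.py '0 0 -0.15 0 0 0 0;0 0 -0.15 0 0 0 0;0 0 -0.15 0 0 0 0;0 0 -0.15 0 0 0 0;0 0 -0.15 0 0 0 0;0 0 -0.15 0 0 0 0;0 0 0 0 0 0 0;0 0 0 0 0 0 0'|head -1
python3 feel.py
python3 jog.py '0 0 0.15 0 0 0 0;0 0 0.15 0 0 0 0;0 0 0.15 0 0 0 0;0 0 0.15 0 0 0 0;0 0 0.15 0 0 0 0;0 0 0.15 0 0 0 0;0 0 0.15 0 0 0 0;0 0 0.15 0 0 0 0'|head -1
python3 jog.py '0 0 0.15 0 0 0 0;0 0 0.15 0 0 0 0;0 0 0.15 0 0 0 0;0 0 0.15 0 0 0 0;0 0 0 0 0 0 0;0 0 0 0 0 0 0;0 0 0 0 0 0 0'|head -1
python3 feel.py
```

```text
clock: 3.05
t 3.05 p [ 0.5401 -0.0636  0.2337] yaw_y -0.365 tz [ 0. -0. -1.] F [0.03 0.04 0.31] T [-0.067 -0.025  0.026] Ttool [-0.047 -0.054 -0.026] open 0.312 g 0.0 q [ 0.42  0.31 -0.51  1.84  0.17  1.04 -0.52]
F [-0.09  -0.14   0.042] T [-0.0211 -0.0452  0.0024] sd [0.03  0.026 0.04 ] Ttool [-0.0498 -0.0036 -0.0024]
clock: 4.25
t 4.25 p [ 0.5404 -0.0628  0.2336] yaw_y 0.532 tz [ 0.  0. -1.] F [-0.    0.48  0.58] T [-0.025 -0.105  0.003] Ttool [-0.078 -0.075 -0.003] open 0.004 g 0.0 q [ 0.55  0.33 -0.67  1.83  0.24  1.05  0.32]
F [-0.444  0.152 -0.065] T [-0.022  -0.1109  0.0147] sd [0.029 0.037 0.033] Ttool [-0.0842 -0.0755 -0.0147]
clock: 5.45
clock: 6.15
t 6.15 p [ 0.5404 -0.0627  0.2337] yaw_y -1.261 tz [ 0.  0. -1.] F [-0.49  0.31  0.6 ] T [ 0.004 -0.013 -0.058] Ttool [0.    0.014 0.058] open 0.008 g 0.0 q [ 0.29  0.29 -0.35  1.85  0.11  1.02 -1.37]
F [-0.12  -0.302 -0.224] T [ 0.008  -0.0225 -0.0193] sd [0.016 0.019 0.03 ] Ttool [0.0009 0.0238 0.0193]
```

```bash
python3 jog.py '0 0 -0.15 0 0 0 0;0 0 -0.15 0 0 0 0;0 0 -0.15 0 0 0 0;0 0 -0.15 0 0 0 0;0 0 -0.15 0 0 0 0;0 0 -0.15 0 0 0 0;0 0 0 0 0 0 0'|head -2
python3 jog.py '0 0 0 0.0325 -0.0181 0 0;0 0 0 0.0325 -0.0181 0 0;0 0 0 0.0325 -0.0181 0 0;0 0 0 0.0325 -0.0181 0 0;0 0 0 0 0 0.05 0;0 0 0 0 0 0.05 0;0 0 0 0 0 0.045 0;0 0 0 0 0 0 0'
python3 jog.py '0 0 0 0 0 0.01 0;0 0 0 0 0 0.01 0;0 0 0 0 0 0.005 0;0 0 0 0 0 0 0'
```

```text
clock: 7.25
position: [0.5404, -0.0629, 0.2336]
clock: 8.05
position: [0.5148, 0.0834, 0.0837]
tool_rot: [-2.586, -1.776, 0.015]
force: [-0.0, 0.5, -0.5]
opening: 0.007
gripper_force: 0.0
clock: 8.45
position: [0.5208, 0.085, 0.065]
tool_rot: [2.586, 1.781, 0.006]
force: [2.1, 1.5, 4.4]
opening: 0.008
gripper_force: 2.1
```

```bash
python3 jog.py '0 0 0 0 0 0.006 0;0 0 0 0 0 0.006 0;0 0 0 0 0 0.006 0;0 0 0 0 0 0 0;0 0 0 0 0 0 0'
python3 jog.py '0 0 0 0 0 0.003 0;0 0 0 0 0 0.003 0;0 0 0 0 0 0 0;0 0 0 0 0 0 0;0 0 0 0 0 0 0'
```

```text
clock: 8.95
position: [0.5219, 0.0848, 0.0477]
tool_rot: [2.586, 1.78, 0.008]
force: [2.2, -1.4, 6.3]
opening: 0.006
gripper_force: 3.3
clock: 9.45
position: [0.5226, 0.0849, 0.0447]
tool_rot: [2.584, 1.779, 0.009]
force: [-7.8, -3.1, 40.3]
opening: 0.006
gripper_force: 20.0
```

```bash
python3 jog.py '0 0 0 0 0 -0.01 0;0 0 0 0 0 -0.03 0;0 0 0 0 0 -0.05 0;0 0 0 0 0 -0.05 0;0 0 0 0 0 -0.05 1;0 0 0 0 0 0 1'
python3 - <<'E'
from workcell import robot
from h import *
show(robot)
c=robot.read_camera("scene");i=cv2.resize(c["pixels"][160:280,200:360],None,fx=4.5,fy=4.5,interpolation=cv2.INTER_CUBIC)
cv2.imwrite("pics/s1.png",i)
E
```

```text
clock: 10.05
position: [0.5226, 0.0858, 0.2371]
tool_rot: [2.583, 1.779, 0.017]
force: [0.6, 0.8, -0.0]
opening: 0.148
gripper_force: 0.0
t 10.05 p [0.5226 0.0858 0.2371] yaw_y -0.365 tz [ 0.012  0.002 -1.   ] F [ 0.58  0.79 -0.01] T [-0.083 -0.06  -0.04 ] Ttool [-0.086 -0.057  0.039] open 0.148 g 0.0 q [ 0.21  0.28 -0.59  1.88  0.19  1.02 -0.82]
```

View pics/s1.png

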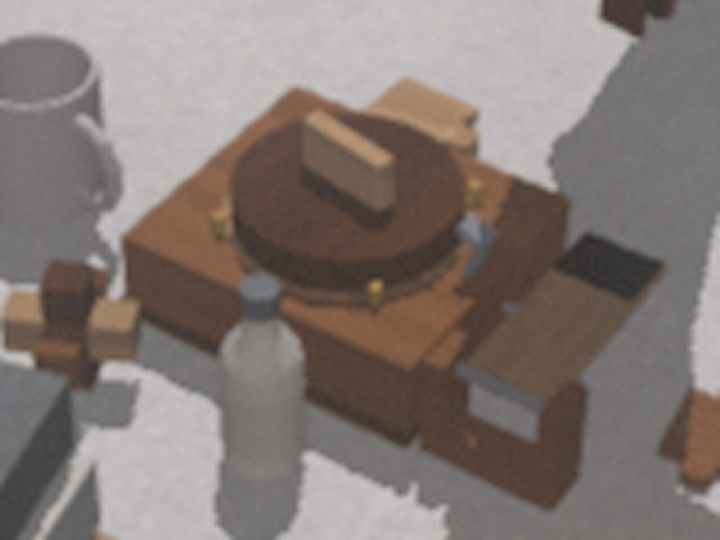

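The picture shows the hook swung aside, at crop (478,240) and off the rim. The disc is free and the pedal is back up. Next I'll move over the bar.

```bash
python3 jog.py '0.011 -0.004 0 -0.0329 0.0166 0 0.6;0 0 0 -0.0329 0.0166 0 0.6;0 0 0 -0.0329 0.0166 0 0.6;0 0 0 -0.0329 0.0166 0 0.6;0 0 0 0 0 0.04 0.6;0 0 0 0 0 0.03 0.6;0 0 0 0 0 0 0.6;0 0 0 0 0 0 0.6'
python3 - <<'E'
from workcell import robot
from h import *
show(robot)
c=robot.read_camera("wrist");cv2.imwrite("pics/w1.png",c["pixels"])
for p in((.5383,-.0607,.116),):print(w2pix(c,p))
o=robot.get_obs();M=R.from_rotvec(o["tool_rot"]).as_matrix()
print("tcp axis at bar top height", w2pix(c,o["position"]+M[:,2]*(o["position"][2]-.116)))
E
```

```text
clock: 10.9
position: [0.5326, -0.0619, 0.159]
tool_rot: [-2.579, -1.778, 0.018]
force: [0.4, -0.2, 1.0]
opening: 0.6
gripper_force: 0.0
t 10.9 p [ 0.5326 -0.0619  0.159 ] yaw_y -0.364 tz [-0.014  0.001 -1.   ] F [ 0.43 -0.23  0.99] T [ 0.029 -0.113  0.027] Ttool [-0.096  0.067 -0.028] open 0.6 g 0.0 q [ 0.4   0.39 -0.5   1.92  0.23  0.9  -0.57]
[290.10511221 231.07946224]
tcp axis at bar top height [282.8735256  235.27074646]
```

View pics/w1.png

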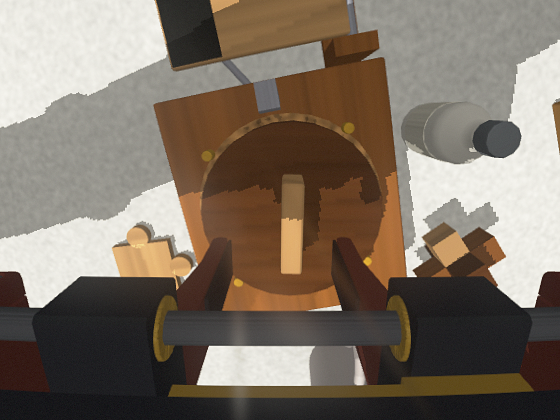

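The wrist view shows the bar top with ends at about (293,176) and (291,273), centre (292,225). The hook is clear at (267,95).

Run:
```python
from workcell import robot
from h import *
c=robot.read_camera("wrist")
P=np.array([pix2w(c,p,.116) for p in((283,176),(303,176),(301,273),(281,272))]);m=P.mean(0)
d=P[0]+P[1]-P[2]-P[3];print(m,"bar dir-pi/2",np.arctan2(d[1],d[0])-np.pi/2,np.linalg.norm(d)/2,np.linalg.norm(P[0]-P[1]))
o=robot.get_obs();M=R.from_rotvec(o["tool_rot"]).as_matrix()
print(o["position"],M[:,2],"to go in tool:",M.T@(np.r_[.5*(m[:2]+[.5383,-.0607]),.099]-o["position"]))
```

```text
[ 0.54145336 -0.05847963  0.116     ] bar dir-pi/2 -0.3741324294911832 0.062912041845468 0.011803079419671559
[ 0.53420631 -0.06173435  0.16077128] [-9.94824196e-03  9.60192204e-05 -9.99950510e-01] to go in tool: [0.00423302 0.00511385 0.06171202]
```

```bash
python3 jog.py '-0.010 0.004 0 0.004 0.005 0.02 0.6;0 0 0 0 0 0.02 0.6;0 0 0 0 0 0.02 0.6;0 0 0 0 0 0 0.6;0 0 0 0 0 0 0.6;0 0 0 0 0 0 0.6'
python3 -c "
from workcell import robot
from h import *
show(robot)"
```

```text
clock: 11.6
position: [0.5404, -0.0601, 0.1011]
tool_rot: [2.586, 1.782, 0.002]
force: [-0.6, 0.3, -0.2]
opening: 0.597
gripper_force: 0.0
t 11.6 p [ 0.5404 -0.0601  0.1011] yaw_y -0.364 tz [ 0.002  0.    -1.   ] F [-0.64  0.31 -0.2 ] T [-0.066 -0.077  0.03 ] Ttool [-0.095 -0.035 -0.03 ] open 0.597 g 0.0 q [ 0.37  0.47 -0.46  1.96  0.3   0.77 -0.63]
```

Closing, then lifting to the height of the empty-hand readings (TCP z 0.234).

```bash
python3 jog.py '0 0 0 0 0 0.001 0;0 0 0 0 0 0 0;0 0 0 0 0 0 0;0 0 0 0 0 0 0;0 0 0 0 0 0 0;0 0 0 0 0 0 0;0 0 0 0 0 0 0;0 0 0 0 0 0 0'
python3 jog.py '0 0 0 0 0 -0.01 0;0 0 0 0 0 -0.02 0;0 0 0 0 0 -0.02 0;0 0 0 0 0 -0.02 0;0 0 0 0 0 -0.02 0;0 0 0 0 0 -0.02 0;0 0 0 0 0 -0.02 0;0 0 0 0 0 -0.003 0'
python3 jog.py '0 0 0 0 0 0 0;0 0 0 0 0 0 0;0 0 0 0 0 0 0;0 0 0 0 0 0 0;0 0 0 0 0 0 0'
python3 feel.py
```

```text
clock: 12.4
position: [0.5392, -0.0602, 0.0985]
tool_rot: [-2.586, -1.782, 0.001]
force: [-0.4, -0.7, 0.8]
opening: 0.159
gripper_force: 30.0
clock: 13.2
position: [0.5402, -0.0599, 0.2336]
tool_rot: [2.586, 1.782, 0.003]
force: [0.3, 1.1, -4.4]
opening: 0.156
gripper_force: 30.0
clock: 13.7
position: [0.5391, -0.0601, 0.2308]
tool_rot: [-2.585, -1.782, 0.002]
force: [-0.2, 0.2, -4.6]
opening: 0.158
gripper_force: 30.0
t 13.7 p [ 0.5391 -0.0601  0.2308] yaw_y -0.364 tz [-0.002  0.001 -1.   ] F [-0.19  0.23 -4.63] T [ 0.098 -0.17  -0.018] Ttool [-0.124  0.152  0.018] open 0.158 g 30.0 q [ 0.42  0.31 -0.52  1.85  0.18  1.03 -0.53]
F [ 3.52e-01  3.00e-03 -5.32e+00] T [ 0.1185 -0.1341  0.0063] sd [0.028 0.029 0.015] Ttool [-0.0831  0.1584 -0.0065]
```

```bash
python3 jog.py '0 0 -0.15 0 0 0 0;0 0 -0.15 0 0 0 0;0 0 -0.15 0 0 0 0;0 0 -0.15 0 0 0 0;0 0 -0.15 0 0 0 0;0 0 -0.15 0 0 0 0;0 0 0 0 0 0 0;0 0 0 0 0 0 0'|head -1
python3 jog.py '0 0 0 0 0 0 0;0 0 0 0 0 0 0'|head -1
python3 feel.py
python3 jog.py '0 0 0.15 0 0 0 0;0 0 0.15 0 0 0 0;0 0 0.15 0 0 0 0;0 0 0.15 0 0 0 0;0 0 0.15 0 0 0 0;0 0 0.15 0 0 0 0;0 0 0.15 0 0 0 0;0 0 0.15 0 0 0 0'|head -1
python3 jog.py '0 0 0.15 0 0 0 0;0 0 0.15 0 0 0 0;0 0 0.15 0 0 0 0;0 0 0.15 0 0 0 0;0 0 0 0 0 0 0;0 0 0 0 0 0 0;0 0 0 0 0 0 0'|head -1
python3 feel.py
```

```text
clock: 14.9
clock: 15.1
t 15.1 p [ 0.5393 -0.0602  0.2315] yaw_y 0.534 tz [-0.001  0.    -1.   ] F [-0.33 -0.13 -5.23] T [ 0.15  -0.077 -0.029] Ttool [-0.142  0.09   0.029] open 0.157 g 30.0 q [ 0.55  0.34 -0.68  1.84  0.24  1.05  0.31]
F [ 0.095  0.219 -5.135] T [ 0.1335 -0.0449  0.0089] sd [0.027 0.036 0.04 ] Ttool [-0.1068  0.0918 -0.009 ]
clock: 16.3
clock: 17.0
t 17.0 p [ 0.5394 -0.0601  0.2315] yaw_y -1.261 tz [-0.001  0.    -1.   ] F [-0.48  0.52 -5.06] T [ 0.061 -0.197 -0.021] Ttool [-0.002  0.207  0.02 ] open 0.158 g 30.0 q [ 0.3   0.29 -0.36  1.85  0.12  1.02 -1.37]
F [-0.14  -0.068 -5.316] T [ 0.0157 -0.1605  0.0041] sd [0.024 0.028 0.023] Ttool [-0.0335  0.1577 -0.0042]
```

```bash
python3 jog.py '-0.0124 0.0638 0 0 0 0 0;-0.0124 0.0638 0 0 0 0 0;-0.0124 0.0638 0 0 0 0 0;-0.0124 0.0638 0 0 0 0 0;-0.0124 0.0638 0 0 0 0 0;-0.0124 0.0638 0 0 0 0 0;-0.0124 0.0638 0 0 0 0 0;-0.0124 0.0638 0 0 0 0 0'
python3 jog.py '0 0 0 0 0 0 0;0 0 0 0 0 0 0;0 0 0 0 0 0 0;0 0 0 0 0 0 0;0 0 0 0 0 0 0'
python3 - <<'E'
from workcell import robot
from h import *
show(robot)
a=robot.read_camera("scene")["pixels"][90:270,180:380];b=robot.read_camera("wrist")["pixels"]
cv2.imwrite("pics/f.png",np.hstack([cv2.resize(a,(420,378)),cv2.resize(b,(375,281))[:, :].copy() if 0 else cv2.copyMakeBorder(cv2.resize(b,(375,281)),0,97,0,0,cv2.BORDER_CONSTANT)]))
E
```

```text
clock: 18.2
position: [0.5386, -0.0601, 0.2313]
tool_rot: [2.981, 0.462, 0.802]
force: [0.4, 0.9, -4.8]
opening: 0.158
gripper_force: 30.0
clock: 18.7
position: [0.5398, -0.0599, 0.2316]
tool_rot: [2.983, 0.462, 0.801]
force: [0.1, 0.8, -4.7]
opening: 0.157
gripper_force: 30.0
t 18.7 p [ 0.5398 -0.0599  0.2316] yaw_y -1.288 tz [ 0.493  0.058 -0.868] F [ 0.06  0.79 -4.7 ] T [-0.096  0.994  0.031] Ttool [ 0.222 -0.974 -0.017] open 0.157 g 30.0 q [ 0.46  0.08 -0.43  2.22 -0.13  0.34 -1.11]
```

View pics/f.png

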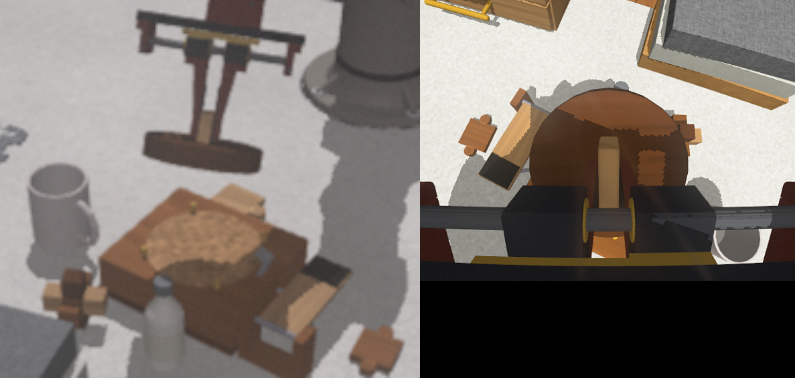

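```bash
python3 -c "
from workcell import robot
print(abs(robot.get_obs()['qvel']).max()); print(robot.close_job())"
```

```text
0.005249989742468757
the job is handed in; nothing more can be done
None
```

I handed the job in at about 19 s with the disc held still, leaning about 30° with the side I felt as heavy lowest and its centre about 0.20 m above the table. The verdict wasn't reported back.

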